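# Lay out the blocks of a four-colour print

## Robot

A 6-joint arm with a two-finger parallel gripper is mounted at the origin on the work surface. World frame = base frame: x ahead of the robot, y to its left, z up, the work surface at z = 0. Lengths are in m, angles in rad, forces in N, time in s.
With the tool pointing down it reaches from about 0.275 to 0.725 m from the base axis. Payload 5.6 kg.
Tool frame: the origin (TCP) lies between the finger pads; the fingertips stand 8 mm ahead of it and the grasp point (between the pads) lies 11 mm behind it; z points along the fingers, y is the line along which they close (so a half turn about z gives the same grasp; the last joint's range is limited). The gripper opens to 85 mm and grips with 20 to 120 N. Pads are 22 mm wide; open, the fingers measure 114 mm over their backs; the gripper's body (76 mm by 85 mm) begins 54 mm behind the grasp point. The pads swing forward as they close: fully open they stand 13 mm farther back than shut.
Start: joints at [1.53, 0.255, 0.108, 0, -1.424, -0.285], TCP at [0.176, 0.521, 0.239] pointing down, gripper open.
Joint ranges: [-2.95, 2.95], [-1.21, 1.97], [-1.09, 1.5], [-2.87, 1.71], [-2.94, -0.07], [-3.05, 3.05]. Speed limits (rad/s): [2.57, 2.57, 3.14, 3.14, 3.14, 3.14].

## Interface

Orientations are given as a 3x3 rotation matrix whose columns are the frame's x, y, z axes.
In Python, from plant import readout, capture, calibration, order gives the robot as it stands. The module is installed in compiled form; this text tells all that it offers.
- The arm moves only by the tool jog_arm, never from a script. Its argument "increments" is a list of rows, each a list of 5 numbers: the opening, from 0 (shut) to 1 (fully open), then the shift along the tool's x, y, z in units of 12 cm (1.0 is 12 cm), then the turn about the tool's z in units of pi/2 rad (1.0 is pi/2 rad). In form: [[hand, tx, ty, tz, twist], ...]. A call has exactly 8 rows; each row shifts and turns the commanded pose from where the row before left it, along the tool's axes as they then stand; what a row does not reach is not made up. A row lasts 1/10 s, in which the tool goes at most 50 mm and 8.59 degrees, less where a joint would pass 70% of its speed; a pose out of reach is approached as far as the arm can. A call with a number of a shift or a turn outside -1 to 1 is refused whole. A call with a gripper value outside its range is refused whole. The fingers move at their own pace and stop on an object; "squeeze" is the grip in N (left out, the last holds). Time passes only in rows, so rows that do not move let the fingers close, or fill a call up. It gives the time, the measured TCP pose, the force, the opening and the grip force at its end, in the units of the state.
- readout.read_state(): the state, without advancing time (a new reading comes with each control period).
- capture(name): name is "scene" or "side" or "wrist"; returns the picture (420x560x3 uint8, blue, green, red); there is no depth.
- calibration(name): a dict with "mtx" (3x3 intrinsics, pixels), "cam_to_world" (4x4, takes a point from camera to world coordinates). Camera axes: x right, y down, z forward; pixel columns grow to the right and rows downward; lengths in m; the calibration is good to about 2 mm. A picture is of the moment at which its call begins: read the wrist's pose just before it. calibration takes no time and is no camera call; for the wrist camera it gives the pose at the moment of the call.
- order.sign_off(): hands the job in; it is judged then, once.
The state is a dict: "t": time; "joints": joint angles; "qd": joint speeds; "tau": joint torques, N m; "eef_pos": TCP position; "tcp_rot": TCP orientation; "wrist_force": force on the tool from outside, world axes, zero at the start; "moment": the same for the moment, N m; "width": opening from 0.0 (shut) to 1.0 (fully open); "grasp_force": force on a finger pad.
Only numpy, scipy, OpenCV 4.12 (cv2) and the standard library are available. Lean on these libraries where they do the work, as an engineer would, in place of code of your own. Each camera call takes 0.05 s, during which the arm holds its last target. There are 200 camera calls.

## Task

Get the blocks of a four-colour print ready for printing. Lay the yellow block, which prints first, on the dark steel proofing bed, centred within its brass outline and square with it; stack the other three centred in the wooden caddy, lengthwise between its two end cheeks, with black at the bottom, then blue, then red on top, ink sides up and neatly squared up. Leave the blank block, the ink jar, the graver and the brayer where they are.

Things in the scene. Friction and masses are not known exactly. Their poses are not given: they have to be found in the camera images.
- block_black: boxwood printing block, 80 x 50 x 23 mm (x, y, z), pale wood with its top (+z) and the upper 7 mm of its sides inked black, an engraved pale sprig in the ink; loose, about 85 g, lies ink side up on the worktop at any place and yaw. Origin: centre of the underside; x along the 80 mm length. Half a turn makes no difference.
- block_blue: boxwood printing block, 80 x 50 x 23 mm (x, y, z), pale wood with its top (+z) and the upper 7 mm of its sides inked blue, an engraved pale sprig in the ink; loose, about 85 g, lies ink side up on the worktop at any place and yaw. Origin: centre of the underside; x along the 80 mm length. Half a turn makes no difference.
- block_red: boxwood printing block, 80 x 50 x 23 mm (x, y, z), pale wood with its top (+z) and the upper 7 mm of its sides inked red, an engraved pale sprig in the ink; loose, about 85 g, lies ink side up on the worktop at any place and yaw. Origin: centre of the underside; x along the 80 mm length. Half a turn makes no difference.
- block_yellow: boxwood printing block, 80 x 50 x 23 mm (x, y, z), pale wood with its top (+z) and the upper 7 mm of its sides inked yellow, an engraved pale sprig in the ink; loose, about 85 g, lies ink side up on the worktop at any place and yaw. Origin: centre of the underside; x along the 80 mm length. Half a turn makes no difference.
- block_blank: bystander: plain uninked boxwood block, 80 x 50 x 23 mm, pale wood all over; loose. Origin: centre of the underside; x along the length.
- caddy: target: dark wooden caddy for a stack of blocks, fixed to the worktop. Base board 112 x 60 mm, 8 mm thick (the blocks lie on it, 8 mm above the worktop), with an 8 mm thick cheek at each end in x, whose top is 20 mm above the worktop; 96 mm clear between the cheeks, open at both long sides (y). Origin: centre of the underside, at worktop height; x along the length, from cheek to cheek.
- bed: target: dark steel proofing bed, a flat plate 110 x 76 mm, 12 mm thick, fixed to the worktop, with a thin flush brass outline of about 94 x 64 mm centred on top. Origin: centre of the underside, at worktop height, so its top is 12 mm above; x along the length.
- ink_jar: bystander: green glass ink jar with a pale band and a black lid, 62 mm in diameter, 58 mm tall; loose. Origin: centre of the underside, z up.
- graver: bystander: engraver's tool lying flat, brown mushroom handle 42 mm long and 26 mm thick at the -x end, thin steel shaft to +x, 107 mm long in all; loose. Origin: below its mid-length.
- brayer: bystander: ink roller lying on a dark slab at the robot's left, outside the working area: black rubber roller 90 mm wide and 44 mm in diameter at +x, orange handle towards -x, 190 mm long in all, 44 mm tall; loose. Origin: between roller and handle, at its underside.
Things that resemble listed ones, but are neither listed nor needed, are in the scene too. What is shaped like the block_blue but green or turquoise is not meant.

How it is judged:
By the outcome, as a careful person would: the job done as asked, in the order asked, and still so for the second after the job is handed in, with the robot touching nothing.
It also fails if it takes over 120 s, if anything falls off the work surface, if the arm or the gripper's body presses on something with over 40 N, if the wrist force passes 120 N, or if a joint passes its speed limit or range.

## Working session

There is one attempt and no reset: what is moved stays moved. The work goes in short steps, Python scripts to look and compute and a tool call to move; the robot and the scene stay as the last step left them, time stands still between calls to the robot, and variables do not carry over. Pictures are saved under pics/ and viewed, at most 14 in all, crops included, and the job is handed in when it is done.

Besides the shell and the picture viewer there is one more tool, called after "Call:" as name([rows], argument=value, ...), one row to a line, values as JSON. jog_arm: Moves the arm, as the interface text tells. Shifts and turns lie within -1 to 1; 1 stands for 12 cm of shift or pi/2 rad of turn. Its arguments: {"type":"object","properties":{"increments":{"type":"array"},"squeeze":{"type":"number"}},"required":["increments"]}

```bash
mkdir -p pics; python3 - <<'E'
from plant import readout,capture,calibration
import cv2
s=readout.read_state();print(s)
for n in("scene","side","wrist"):
    c=calibration(n);cv2.imwrite(f"pics/{n}0.png",capture(n));print(n,c["mtx"].tolist(),c["cam_to_world"].round(4).tolist())
E
```

```text
{'t': 0.0, 'joints': array([ 1.52962537e+00,  2.55734295e-01,  1.06979844e-01, -5.27617791e-04,
       -1.42389502e+00, -2.84603040e-01]), 'qd': array([ 8.89341960e-06,  1.05694923e-03,  5.12022670e-04,  4.38651963e-04,
       -2.42022526e-05,  1.57194563e-03]), 'tau': array([-1.39090916e-03, -3.86632597e+01,  2.37943447e+01,  5.36509708e+00,
       -6.01738357e-03,  6.47359627e-06]), 'eef_pos': array([0.17579271, 0.52062528, 0.23838464]), 'tcp_rot': array([[ 9.47378431e-01, -3.20115217e-01, -5.97766095e-04],
       [-3.20115774e-01, -9.47376663e-01, -1.83007232e-03],
       [ 1.95243492e-05,  1.92512540e-03, -9.99998147e-01]]), 'wrist_force': array([0.31374051, 0.12979892, 0.22630557]), 'moment': array([-0.02404805,  0.03647729,  0.02752627]), 'grasp_force': 0.0, 'width': 1.0026401388241906}
scene [[505.88204726228753, 0.0, 276.08438096550424], [0.0, 505.88204726228753, 205.1103809349408], [0.0, 0.0, 1.0]] [[-0.0867, 0.7832, -0.6156, 1.3576], [0.9962, 0.0749, -0.0449, 0.1353], [0.011, -0.6172, -0.7867, 1.0214], [0.0, 0.0, 0.0, 1.0]]
side [[405.5222501740605, 0.0, 281.29748016870786], [0.0, 405.5222501740605, 209.84439118949373], [0.0, 0.0, 1.0]] [[-0.9381, -0.1979, 0.2843, 0.3278], [-0.3461, 0.5668, -0.7476, 0.8368], [-0.0132, -0.7997, -0.6002, 0.6222], [0.0, 0.0, 0.0, 1.0]]
wrist [[368.21329487626707, 0.0, 274.9088184656324], [0.0, 368.21329487626707, 212.81722867947866], [0.0, 0.0, 1.0]] [[-0.3193, -0.907, -0.2745, 0.2463], [-0.9476, 0.3065, 0.0897, 0.4976], [0.0027, 0.2888, -0.9574, 0.3737], [0.0, 0.0, 0.0, 1.0]]
```

View pics/scene0.png

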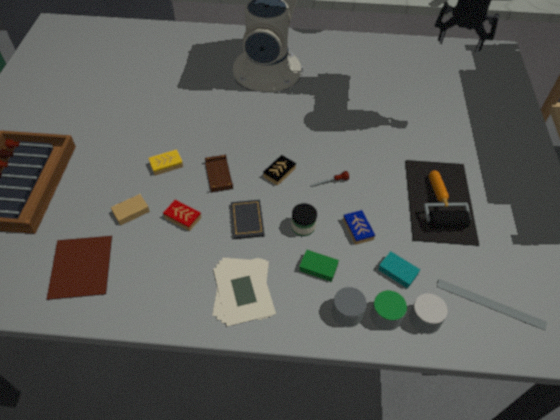

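View pics/side0.png

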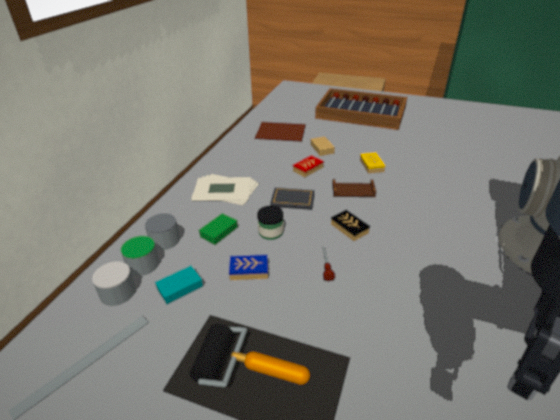

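Scene view: the four inked blocks are yellow (166,161), red (182,214), black (279,169) and blue (359,226). The blank is at (130,209), the caddy at (218,173), the bed at (247,218), the jar at (304,218) and the graver at (330,180). There are two candidates besides the blue block, green (319,265) and turquoise (399,269); only (359,226) is blue with a sprig, so that is the one meant.

```bash
cat > h.py <<'E'
import numpy as np, cv2
from plant import readout,capture,calibration
def ray(c,uv,z):
    T=c["cam_to_world"];d=T[:3,:3]@np.linalg.solve(c["mtx"],[*uv,1.]);o=T[:3,3]
    return o+d*(z-o[2])/d[2]
def proj(c,P):
    T=c["cam_to_world"];q=(np.atleast_2d(P)-T[:3,3])@T[:3,:3]@c["mtx"].T
    return q[:,:2]/q[:,2:]
def tri(obs):  # obs: [(cal,uv),...]
    A=np.zeros((3,3));b=np.zeros(3)
    for c,uv in obs:
        T=c["cam_to_world"];d=T[:3,:3]@np.linalg.solve(c["mtx"],[*uv,1.]);d/=np.linalg.norm(d);M=np.eye(3)-np.outer(d,d);A+=M;b+=M@T[:3,3]
    return np.linalg.solve(A,b)
def goto(xy,z,yaw=None):
    """increments (units) in tool axes from now to xy,z; yaw = direction of tool y (closing), mod pi"""
    s=readout.read_state();R=s["tcp_rot"];d=R.T@(np.array([*xy,z])-s["eef_pos"])/0.12
    out=[d.round(3)]
    if yaw is not None:
        y=R[:,1];t=-(yaw-np.arctan2(y[1],y[0]))  # tool z down: twist sign reversed
        t=(t+np.pi/2)%np.pi-np.pi/2;out+=[round(t/(np.pi/2),3)]
    print("shift",out[0],"twist",out[1:],"q6",s["joints"][5].round(3),"pos",s["eef_pos"].round(4),"t",s["t"])
E
python3 - <<'E'
from h import *
c=calibration("scene");s=calibration("side");I=cv2.imread("pics/scene0.png")
for n,a,b in [("yellow",(166,161),(373,161)),("blank",(130,209),(322,145)),("red",(182,214),(308,165)),("caddy",(218,173),(354,190)),("black",(279,169),(350,224)),("bed",(247,218),(292,198)),("blue",(359,226),(249,266)),("jar",(304,218),(270,222)),("graver",(330,180),(327,266))]:
    print(n,ray(c,a,.02).round(3),tri([(c,a),(s,b)]).round(3))
cv2.imwrite("pics/crop1.png",cv2.resize(I[140:290,100:430],None,fx=2.4,fy=2.4,interpolation=cv2.INTER_CUBIC))
E
```

```text
yellow [ 0.452 -0.23   0.02 ] [ 0.444 -0.234  0.014]
blank [ 0.621 -0.283  0.02 ] [ 0.614 -0.287  0.012]
red [ 0.624 -0.151  0.02 ] [ 0.618 -0.153  0.013]
caddy [ 0.481 -0.084  0.02 ] [ 0.466 -0.087  0.001]
black [0.451 0.075 0.02 ] [0.443 0.075 0.011]
bed [0.621 0.01  0.02 ] [0.611 0.009 0.005]
blue [0.619 0.285 0.02 ] [0.613 0.286 0.012]
jar [0.608 0.15  0.02 ] [0.616 0.151 0.03 ]
graver [0.477 0.212 0.02 ] [ 0.459  0.214 -0.002]
```

View pics/crop1.png

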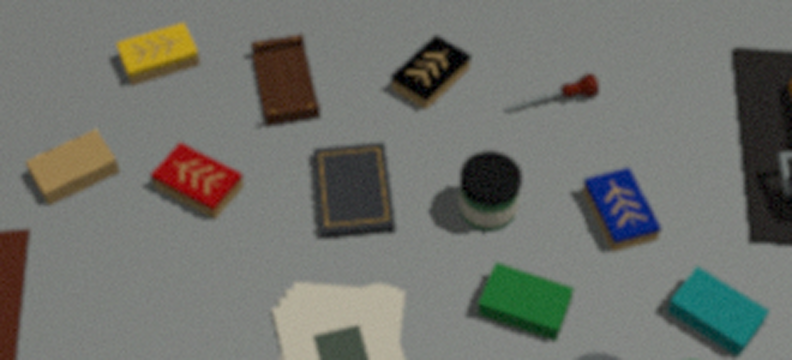

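View pics/wrist0.png

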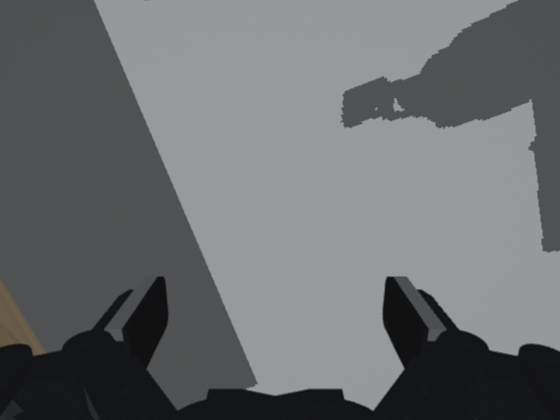

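The enlarged crop confirms the identities. Yellow (157,52), red (198,180), black (430,70) and blue (622,207) carry sprigs. Green (525,300) and turquoise (718,308) are plain decoys. Next I'll move the wrist camera to an overview pose.

Call:
jog_arm([
  [1,0,0,-0.1,-0.07],
  [1,0,0,-0.2,-0.07],
  [1,0,0,-0.2,-0.07],
  [1,0.16,0.3,-0.05,0],
  [1,0.16,0.31,-0.05,0],
  [1,0.16,0.31,-0.05,0],
  [1,0.16,0.31,-0.05,0],
  [1,0.16,0.31,-0.05,0],
])

```text
t: 0.95
eef_pos: [0.2731, 0.3349, 0.3293]
tcp_rot: [[1.0, 0.005, -0.0], [0.005, -1.0, -0.0], [-0.0, 0.0, -1.0]]
wrist_force: [-0.0, 0.1, 0.6]
width: 0.999
grasp_force: 0.0
```

Call:
jog_arm([
  [1,0.16,0.31,0,0],
  [1,0.16,0.31,0,0],
  [1,0.16,0.31,0,0],
  [1,0.16,0.31,0,0],
  [1,0.16,0.31,0,0],
  [1,0.16,0.31,0,0],
  [1,0.1,0.31,0,0],
  [1,0.05,0.31,0,0],
])

```text
t: 1.75
eef_pos: [0.4075, 0.038, 0.3288]
tcp_rot: [[1.0, 0.004, -0.001], [0.004, -1.0, -0.0], [-0.001, 0.0, -1.0]]
wrist_force: [1.6, -1.0, -0.2]
width: 0.999
grasp_force: 0.0
```

Call:
jog_arm([
  [1,0.0,0.25,0,0],
  [1,0,0,0,0],
  [1,0,0,0,0],
  [1,0,0,0,0],
  [1,0,0,0,0],
  [1,0,0,0,0],
  [1,0,0,0,0],
  [1,0,0,0,0],
])

```text
t: 2.55
eef_pos: [0.4073, 0.0099, 0.3293]
tcp_rot: [[1.0, 0.005, 0.0], [0.005, -1.0, 0.0], [0.0, -0.0, -1.0]]
wrist_force: [-0.0, 1.1, 0.1]
width: 1.0
grasp_force: 0.0
```

```bash
python3 - <<'E'
from h import *
import pickle
s=readout.read_state();print(s["t"],s["eef_pos"],s["joints"])
c=calibration("wrist");I=capture("wrist");cv2.imwrite("pics/w1.png",I);pickle.dump(c,open("w1.pkl","wb"))
E
```

```text
2.55 [0.4073109  0.00991951 0.32927941] [ 4.13000659e-01 -4.51060111e-02 -7.64156033e-03 -2.08797158e-05
 -1.60824498e+00  1.16248004e+00]
```

View pics/w1.png

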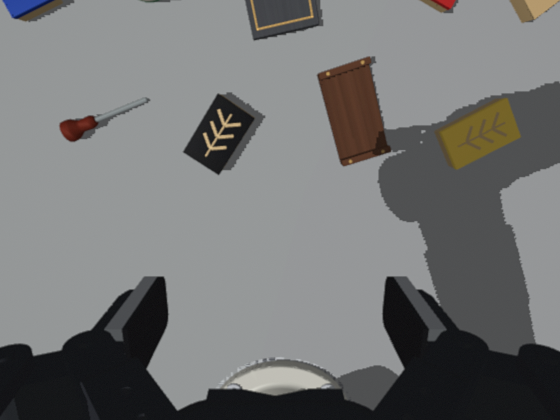

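The wrist view shows black (223,133), the caddy (354,112) and yellow (480,133). The bed is cut off at the top (283,15), so I'll move ahead for a full view.

Call:
jog_arm([
  [1,0.2,0,0,0],
  [1,0.25,0,0,0],
  [1,0.25,0,0,0],
  [1,0.25,0,0,0],
  [1,0.1,0,0,0],
  [1,0,0,0,0],
  [1,0,0,0,0],
  [1,0,0,0,0],
])

```text
t: 3.4
eef_pos: [0.5327, 0.0101, 0.3298]
tcp_rot: [[1.0, 0.004, 0.001], [0.004, -1.0, 0.0], [0.001, -0.0, -1.0]]
wrist_force: [0.3, 0.0, -0.2]
width: 1.0
grasp_force: 0.0
```

```bash
python3 - <<'E'
from h import *
import pickle
s=readout.read_state();print(s["t"],s["eef_pos"],s["joints"])
c=calibration("wrist");I=capture("wrist");cv2.imwrite("pics/w2.png",I);pickle.dump(c,open("w2.pkl","wb"))
E
```

```text
3.4 [0.53271489 0.01010058 0.32982833] [ 3.13016712e-01  2.12368796e-01  2.79068282e-01  8.26302423e-05
 -1.63670237e+00  1.26205798e+00]
```

View pics/w2.png

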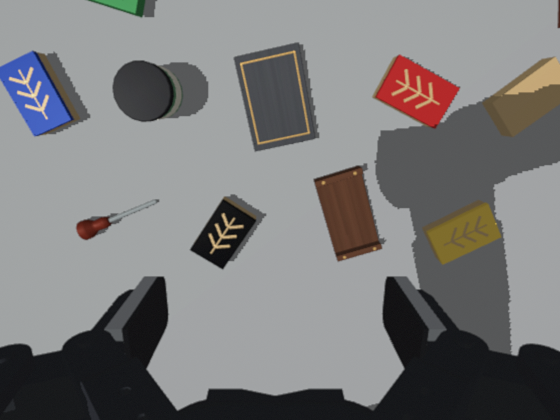

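The view shows blue (37,93), jar (145,90), bed (277,97), red (417,91), black (223,232), caddy (347,213), yellow (463,232) and blank (525,95). I'll fit each model's hull to its colour mask to get poses and heights.

```bash
cat > fit.py <<'E'
from h import *
import pickle
from scipy.optimize import minimize
B=lambda l,w,z0,z1:np.array([[x,y,z] for x in(-l/2,l/2) for y in(-w/2,w/2) for z in(z0,z1)])
INK=B(.08,.05,-.007,0)                       # relative to block top
CAD=np.vstack([B(.112,.06,-.020,-.012),B(.112,.06,-.020,0)[:]])
BED=B(.11,.076,-.012,0)
HSV={"yellow":((18,90,60),(35,255,255)),"red":((0,170,90),(7,255,255)),"blue":((105,130,60),(130,255,255)),
 "black":((0,0,0),(180,255,48)),"caddy":((2,60,30),(14,200,140)),"bed":((95,15,30),(135,110,90))}
def mask(I,name,seed,r=70):
    m=cv2.inRange(cv2.cvtColor(cv2.GaussianBlur(I,(3,3),0),cv2.COLOR_BGR2HSV),*map(np.array,HSV[name]))
    w=np.zeros_like(m);cv2.circle(w,seed,r,255,-1);m&=w
    m=cv2.morphologyEx(m,cv2.MORPH_CLOSE,np.ones((3,3)))
    n,L,st,_=cv2.connectedComponentsWithStats(m)
    k=1+st[1:,4].argmax();pts=np.argwhere(L==k)[:,::-1]
    return cv2.convexHull(pts.astype(np.float32)).reshape(-1,2),st[k]
def fit(model,views,p0,z=None):
    def cost(p):
        a=p[2];R=np.array([[np.cos(a),-np.sin(a),0],[np.sin(a),np.cos(a),0],[0,0,1]])
        P=model@R.T+[p[0],p[1],p[3] if z is None else z];c=0
        for cal,h in views:
            q=cv2.convexHull(proj(cal,P).astype(np.float32)).reshape(-1,2)
            i=cv2.intersectConvexConvex(q,h)[0];A=cv2.contourArea(q);H=cv2.contourArea(h)
            c+=1-i/(A+H-i)
        return c/len(views)
    best=None
    for a0 in (p0[2],p0[2]+.5,p0[2]-.5):
        x0=np.array([p0[0],p0[1],a0]+([p0[3]] if z is None else []))
        S=np.vstack([x0]+[x0+d for d in np.diag([.01,.01,.2,.01][:len(x0)])])
        r=minimize(cost,x0,method="Nelder-Mead",options=dict(initial_simplex=S,xatol=1e-5,fatol=1e-6,maxiter=800))
        if best is None or r.fun<best.fun:best=r
    return best.x,best.fun
E
python3 - <<'E'
from fit import *
V={n:(pickle.load(open(n+".pkl","rb")),cv2.imread(f"pics/{n}.png")) for n in("w1","w2")}
V["s"]=(calibration("scene"),cv2.imread("pics/scene0.png"))
seeds={"yellow":dict(w1=(480,133),w2=(463,232),s=(166,161)),"red":dict(w2=(417,91),s=(182,214)),"blue":dict(w2=(37,93),s=(359,226)),
"black":dict(w1=(223,133),w2=(223,232),s=(279,169)),"caddy":dict(w1=(354,112),w2=(347,213)),"bed":dict(w2=(277,97),s=(247,218))}
I=V["w2"][1]; hv=cv2.cvtColor(I,cv2.COLOR_BGR2HSV);print("bed hsv",hv[97,262],hv[60,243],"shadow",hv[90,198],"caddy",hv[213,347],"black",hv[240,205],"yel",hv[250,440])
for n,sd in seeds.items():
    m={"caddy":CAD,"bed":BED}.get(n,INK);zt={"caddy":.02,"bed":.012}.get(n,.023)
    for v in sd:
        try: sd[v]=(mask(V[v][1],n,sd[v],25 if v=="s" else 70),sd[v])
        except Exception as e: print(n,v,e)
    vs={v:(V[v][0],h[0][0]) for v,h in sd.items()}
    c0=ray(vs["w2"][0],sd["w2"][1],zt)
    for ks in (["w1","w2"] if "w1" in vs else ["w2","s"],["w2"]):
        x,f=fit(m,[vs[k] for k in ks],[c0[0],c0[1],0.3,zt],None if len(ks)>1 else zt)
        print(n,ks,x.round(4),"yaw",np.degrees(x[2]).round(1)%180,"err",round(f,3),sd["w2"][0][1].tolist())
E
```

```text
bed hsv [108  16  81] [110  28  81] shadow [100   9  89] caddy [ 11 133  92] black [150  11  23] yel [ 23 167 127]
yellow ['w1', 'w2'] [ 0.448  -0.2276  2.075   0.0299] yaw 118.9 err 0.079 [424, 202, 77, 62, 2850]
yellow ['w2'] [ 0.4469 -0.2318  2.0644] yaw 118.3 err 0.111 [424, 202, 77, 62, 2850]
red ['w2', 's'] [ 0.6184 -0.155   1.1144  0.0159] yaw 63.9 err 0.071 [376, 56, 82, 71, 2588]
red ['w2'] [ 0.6176 -0.1526  1.121 ] yaw 64.2 err 0.044 [376, 56, 82, 71, 2588]
blue ['w2', 's'] [0.6131 0.2859 0.4065 0.023 ] yaw 23.3 err 0.102 [0, 52, 72, 83, 2566]
blue ['w2'] [0.6125 0.2872 0.4064] yaw 23.3 err 0.057 [0, 52, 72, 83, 2566]
black ['w1', 'w2'] [ 0.4421  0.0771 -0.5801  0.018 ] yaw 146.8 err 0.043 [192, 200, 64, 68, 1655]
black ['w2'] [ 0.4423  0.0762 -0.5804] yaw 146.7 err 0.06 [192, 200, 64, 68, 1655]
caddy ['w1', 'w2'] [ 0.4687 -0.0857  0.3133  0.0131] yaw 18.0 err 0.034 [315, 167, 66, 94, 3900]
caddy ['w2'] [ 0.4677 -0.0853  0.3251] yaw 18.6 err 0.049 [315, 167, 66, 94, 3900]
bed ['w2', 's'] [ 0.6007  0.0154  0.2141 -0.0246] yaw 12.3 err 0.516 [245, 56, 61, 84, 3592]
bed ['w2'] [0.5965 0.017  0.2141] yaw 12.3 err 0.42 [245, 56, 61, 84, 3592]
```

```bash
python3 - <<'E'
import cv2
I=cv2.imread("pics/w2.png")[35:155,225:395];J=cv2.imread("pics/w2.png")[160:270,225:395]
f=lambda a:cv2.resize(a,None,fx=4.6,fy=4.6,interpolation=cv2.INTER_CUBIC)
cv2.imwrite("pics/bed.png",f(I));cv2.imwrite("pics/cad.png",f(J))
E
```

```text
(no output)
```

View pics/bed.png

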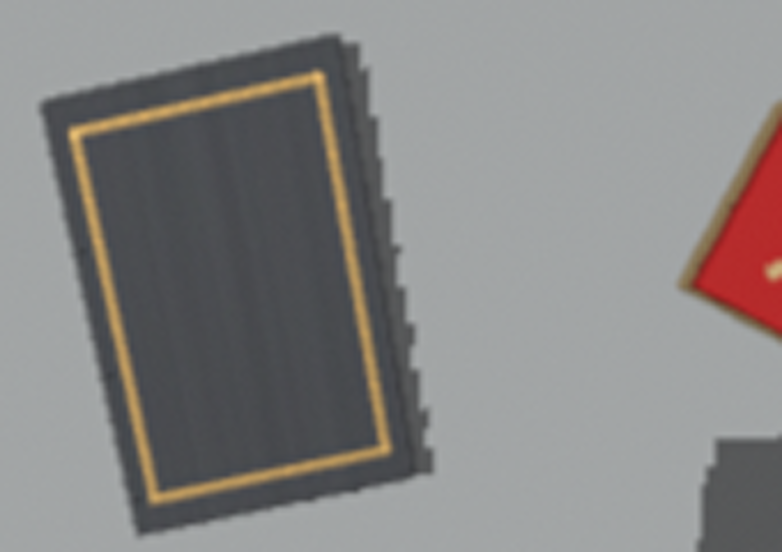

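View pics/cad.png

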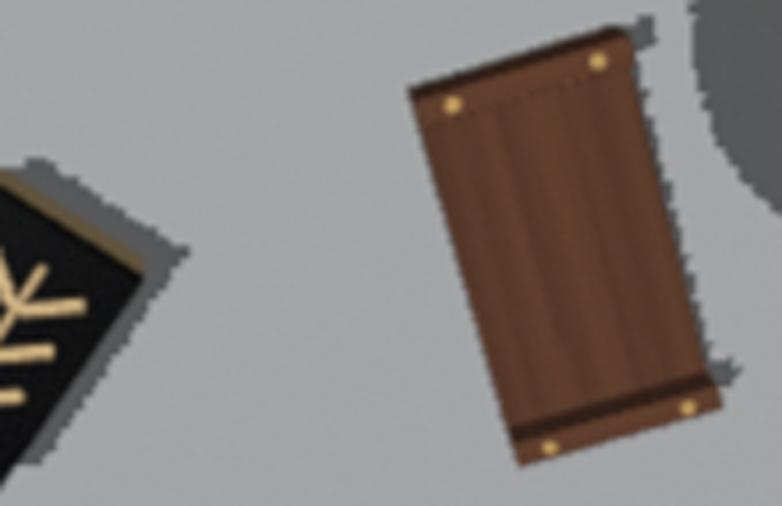

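Bed crop, outer corners of the brass outline: (69,129), (324,71), (391,453), (151,503). Caddy crop, cheek-top outer corners: (413,97), (632,38), (722,405), (519,466); studs at (452,105), (598,62), (550,447), (689,407).

```bash
python3 - <<'E'
from fit import *
c=pickle.load(open("w2.pkl","rb"))
def go(n,pts,oy,z):
    P=np.array([ray(c,(x/4.6+225-.4,y/4.6+oy-.4),z)[:2] for x,y in pts])
    u=P[0]-P[3]+P[1]-P[2]; L=lambda i,j:round(np.linalg.norm(P[i]-P[j])*1000,1)
    print(n,P.mean(0).round(4),"x-axis deg",np.degrees(np.arctan2(u[1],u[0])).round(2),"L",L(0,3),L(1,2),"W",L(0,1),L(3,2))
for z in(.012,):
    go("outline",[(69,129),(324,71),(391,453),(151,503)],35,z);go("plate",[(40,103),(338,35),(415,473),(138,534)],35,z)
go("cheek",[(413,97),(632,38),(722,405),(519,466)],160,.02);go("stud",[(452,105),(598,62),(689,407),(550,447)],160,.02)
goto((.447,-.231),.13,np.radians(118.5+90))
E
```

```text
outline [0.6105 0.0095] x-axis deg 11.99 L 94.0 94.3 W 64.6 64.4
plate [0.6107 0.0097] x-axis deg 12.23 L 108.5 107.9 W 75.2 74.9
cheek [ 0.4696 -0.0843] x-axis deg 17.65 L 112.4 109.4 W 59.6 59.5
stud [ 0.4688 -0.0846] x-axis deg 18.09 L 104.1 103.7 W 40.1 40.5
shift [-0.725  2.007  1.665] twist [np.float64(0.686)] q6 1.262 pos [0.5327 0.0101 0.33  ] t 3.45
```

Call:
jog_arm([
  [1,-0.05,0.15,0.1,0],
  [1,-0.1,0.27,0.1,0],
  [1,-0.1,0.27,0.1,0],
  [1,-0.1,0.27,0.1,0],
  [1,-0.1,0.27,0.1,0],
  [1,-0.1,0.27,0.1,0],
  [1,-0.1,0.27,0.1,0],
  [1,-0.075,0.237,0.1,0],
])

```text
t: 4.25
eef_pos: [0.446, -0.2322, 0.2337]
tcp_rot: [[1.0, 0.004, 0.002], [0.004, -1.0, -0.0], [0.002, 0.0, -1.0]]
wrist_force: [1.8, -0.0, -0.1]
width: 1.0
grasp_force: 0.0
```

Call:
jog_arm([
  [1,0,0,0.12,0.09],
  [1,0,0,0.12,0.09],
  [1,0,0,0.12,0.09],
  [1,0,0,0.12,0.09],
  [1,0,0,0.12,0.09],
  [1,0,0,0.12,0.09],
  [1,0,0,0.1,0.09],
  [1,0,0,0.045,0.056],
])

```text
t: 5.05
eef_pos: [0.4463, -0.2306, 0.1289]
tcp_rot: [[0.473, -0.881, -0.001], [-0.881, -0.473, 0.0], [-0.001, 0.0, -1.0]]
wrist_force: [-0.7, -0.4, 0.6]
width: 1.002
grasp_force: 0.0
```

Call:
jog_arm([
  [1,0,0,0,0],
  [1,0,0,0,0],
  [1,0,0,0,0],
  [1,0,0,0,0],
  [1,0,0,0,0],
  [1,0,0,0,0],
  [1,0,0,0,0],
  [1,0,0,0,0],
])

```text
t: 5.85
eef_pos: [0.4473, -0.2311, 0.1295]
tcp_rot: [[0.477, -0.879, -0.0], [-0.879, -0.477, 0.0], [-0.0, 0.0, -1.0]]
wrist_force: [-0.1, -0.6, -0.3]
width: 1.002
grasp_force: 0.0
```

```bash
cat > close.py <<'E'
from fit import *
import sys
def look(name,xy,yaw,z=.023,save=None):
    """fit an inked block seen by the wrist camera near xy"""
    c=calibration("wrist");I=capture("wrist")
    s=proj(c,[*xy,z])[0];hsv_m=mask(I,name,tuple(int(v) for v in s),170)
    x,f=fit(INK,[(c,hsv_m[0])],[*xy,yaw],z)
    print(name,"seed",s.round(),"box",hsv_m[1].tolist(),"pose",x[:2].round(4),"yaw",np.degrees(x[2]).round(2),"err",round(f,3))
    if save:cv2.imwrite(f"pics/{save}.png",I)
    return x
E
python3 - <<'E'
from close import *
x=look("yellow",(.447,-.231),np.radians(118.5),save="y1")
goto(x[:2],.012,x[2]+np.pi/2)
E
```

```text
yellow seed [276. 214.] box [240, 153, 77, 116, 8485] pose [ 0.4461 -0.2326] yaw 118.92 err 0.023
shift [0.006 0.014 0.979] twist [np.float64(-0.005)] q6 0.663 pos [ 0.4473 -0.2311  0.1295] t 5.9
```

View pics/y1.png

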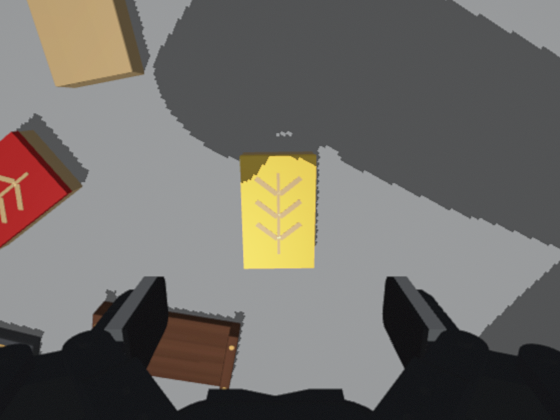

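Yellow is centred at (278,212) and the two fingertip inner corners are at (165,278) and (384,278). I'll work out the open fingertips' depth from these before descending.

```bash
python3 - <<'E'
from h import *
s=readout.read_state();c=calibration("wrist");T=c["cam_to_world"];R=s["tcp_rot"]
for uv in((165,278),(384,278),(150,277),(400,277)):
    d=R.T@(T[:3,:3]@np.linalg.solve(c["mtx"],[*uv,1.]));o=R.T@(T[:3,3]-s["eef_pos"])
    k=(np.sign(d[1])*.0425-o[1])/d[1];print(uv,(o+k*d).round(4))
E
```

```text
(165, 278) [ 0.0094 -0.0425 -0.0078]
(384, 278) [ 0.0072  0.0425 -0.0034]
(150, 277) [ 0.0174 -0.0425 -0.023 ]
(400, 277) [ 0.016   0.0425 -0.0201]
```

Call:
jog_arm([
  [1,0.006,0.014,0.15,-0.005],
  [1,0,0,0.2,0],
  [1,0,0,0.2,0],
  [1,0,0,0.2,0],
  [1,0,0,0.15,0],
  [1,0,0,0.08,0],
  [1,0,0,0.049,0],
  [1,0,0,0,0],
])

```text
t: 6.7
eef_pos: [0.4461, -0.2325, 0.0058]
tcp_rot: [[0.484, -0.875, -0.001], [-0.875, -0.484, 0.0], [-0.0, 0.0, -1.0]]
wrist_force: [0.3, 1.0, 0.3]
width: 0.998
grasp_force: 0.0
```

Call:
jog_arm([
  [0.3,0,0,0,0],
  [0.3,0,0,0,0],
  [0.3,0,0,0,0],
  [0.3,0,0,0,0],
  [0.3,0,0,0,0],
  [0.3,0,0,0,0],
  [0.3,0,0,0,0],
  [0.3,0,0,0,0],
], squeeze=35)

```text
t: 7.5
eef_pos: [0.4469, -0.2327, 0.0069]
tcp_rot: [[0.484, -0.875, 0.002], [-0.875, -0.484, -0.001], [0.001, -0.001, -1.0]]
wrist_force: [-0.6, 0.4, 6.2]
width: 0.579
grasp_force: 37.8
```

Call:
jog_arm([
  [0.3,0,0,-0.05,0],
  [0.3,0,0,-0.15,0],
  [0.3,0,0,-0.2,0],
  [0.3,0,0,-0.2,0],
  [0.3,0,0,-0.1,0],
  [0.3,0,0,0,0],
  [0.3,0,0,0,0],
  [0.3,0,0,0,0],
])

```text
t: 8.3
eef_pos: [0.4453, -0.2322, 0.0889]
tcp_rot: [[0.484, -0.875, -0.002], [-0.875, -0.484, 0.001], [-0.002, 0.002, -1.0]]
wrist_force: [-0.9, -0.3, -0.9]
width: 0.578
grasp_force: 37.0
```

```bash
python3 - <<'E'
from h import *
s=readout.read_state();print(s["wrist_force"],s["grasp_force"],s["width"])
goto((.6106,.0096),.019+.03,np.radians(102.1))
E
```

```text
[-0.85696682 -0.2915652  -0.88342929] 37.02236831188202 0.5784544467486042
shift [-1.097 -2.181  0.331] twist [np.float64(-0.813)] q6 0.674 pos [ 0.4453 -0.2322  0.0889] t 8.3
```

Call:
jog_arm([
  [0.3,-0.08,-0.16,0,0],
  [0.3,-0.15,-0.3,0,0],
  [0.3,-0.15,-0.3,0,0],
  [0.3,-0.15,-0.3,0,0],
  [0.3,-0.15,-0.3,0,0],
  [0.3,-0.15,-0.3,0,0],
  [0.3,-0.15,-0.3,0,0],
  [0.3,-0.117,-0.221,0,0],
])

```text
t: 9.1
eef_pos: [0.6119, 0.0113, 0.0885]
tcp_rot: [[0.485, -0.875, -0.002], [-0.875, -0.485, -0.0], [-0.001, 0.002, -1.0]]
wrist_force: [0.2, -1.3, -0.9]
width: 0.576
grasp_force: 37.0
```

Call:
jog_arm([
  [0.3,0,0,0,-0.05],
  [0.3,0,0,0,-0.09],
  [0.3,0,0,0,-0.09],
  [0.3,0,0,0,-0.09],
  [0.3,0,0,0,-0.09],
  [0.3,0,0,0,-0.09],
  [0.3,0,0,0,-0.09],
  [0.3,0,0,0,-0.09],
])

```text
t: 9.9
eef_pos: [0.6107, 0.0093, 0.0885]
tcp_rot: [[1.0, 0.008, -0.003], [0.008, -1.0, -0.0], [-0.003, 0.0, -1.0]]
wrist_force: [0.6, -0.2, -0.7]
width: 0.575
grasp_force: 37.0
```

Call:
jog_arm([
  [0.3,0,0,0.05,-0.09],
  [0.3,0,0,0.1,-0.043],
  [0.3,0,0,0.1,0],
  [0.3,0,0,0.081,0],
  [0.3,0,0,0,0],
  [0.3,0,0,0,0],
  [0.3,0,0,0,0],
  [0.3,0,0,0,0],
])

```text
t: 10.7
eef_pos: [0.6119, 0.0094, 0.051]
tcp_rot: [[0.978, 0.21, 0.001], [0.21, -0.978, 0.0], [0.001, 0.0, -1.0]]
wrist_force: [0.2, -0.0, -1.0]
width: 0.581
grasp_force: 37.0
```

```bash
python3 - <<'E'
from h import *
cv2.imwrite("pics/y2.png",capture("wrist"))
goto((.6106,.0096),.0195,np.radians(102.1))
E
```

```text
shift [-0.01  -0.004  0.262] twist [np.float64(0.0)] q6 1.511 pos [0.6118 0.0094 0.0509] t 10.75
```

View pics/y2.png

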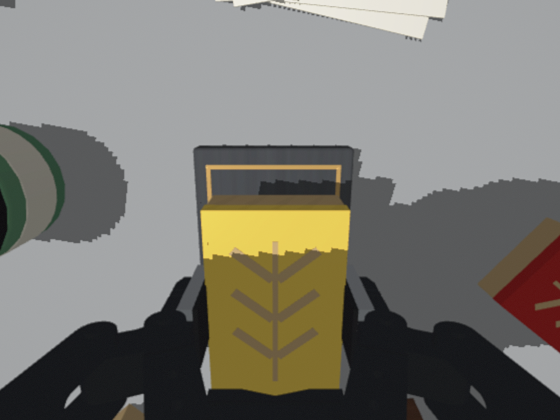

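Yellow (276,300) is held square above the bed, lateral to the outline at (274,167). Now lower and release.

Call:
jog_arm([
  [0.3,-0.01,-0.004,0.06,0],
  [0.3,0,0,0.06,0],
  [0.3,0,0,0.06,0],
  [0.3,0,0,0.04,0],
  [0.3,0,0,0.03,0],
  [0.3,0,0,0.012,0],
  [0.3,0,0,0,0],
  [0.3,0,0,0,0],
])

```text
t: 11.55
eef_pos: [0.6104, 0.0096, 0.019]
tcp_rot: [[0.978, 0.21, 0.0], [0.21, -0.978, 0.0], [0.0, 0.0, -1.0]]
wrist_force: [-0.1, -0.5, 0.2]
width: 0.579
grasp_force: 37.0
```

Call:
jog_arm([
  [0.62,0,0,0,0],
  [0.66,0,0,0,0],
  [0.75,0,0,0,0],
  [0.9,0,0,0,0],
  [0.9,0,0,0,0],
  [0.9,0,0,-0.1,0],
  [0.9,0,0,-0.2,0],
  [0.9,0,0,-0.2,0],
])

```text
t: 12.35
eef_pos: [0.6101, 0.0094, 0.0802]
tcp_rot: [[0.978, 0.21, -0.0], [0.21, -0.978, -0.0], [-0.0, 0.0, -1.0]]
wrist_force: [0.8, 0.3, -0.5]
width: 0.898
grasp_force: 0.0
```

Call:
jog_arm([
  [1,0,0,-0.2,0],
  [1,0,0,-0.2,0],
  [1,0,0,-0.1,0],
  [1,0,0,0,0],
  [1,0,0,0,0],
  [1,0,0,0,0],
  [1,0,0,0,0],
  [1,0,0,0,0],
])

```text
t: 13.15
eef_pos: [0.6098, 0.0095, 0.1379]
tcp_rot: [[0.978, 0.21, -0.002], [0.21, -0.978, -0.0], [-0.002, 0.0, -1.0]]
wrist_force: [-0.2, -0.3, 0.3]
width: 1.0
grasp_force: 0.0
```

```bash
python3 - <<'E'
from close import *
x=look("yellow",(.6106,.0096),np.radians(12.1),z=.035,save="y3")
cv2.imwrite("pics/y3c.png",cv2.resize(cv2.imread("pics/y3.png")[120:300,170:390],None,fx=3.3,fy=3.3,interpolation=cv2.INTER_CUBIC))
pickle.dump(calibration("wrist"),open("y3.pkl","wb"))
goto((.4423,.0765),.13,np.radians(146.7+90))
E
```

```text
yellow seed [275. 215.] box [229, 141, 92, 131, 10309] pose [0.6181 0.0155] yaw 12.15 err 0.229
shift [-1.249 -0.839  0.069] twist [np.float64(0.505)] q6 1.511 pos [0.61   0.0095 0.1382] t 13.2
```

View pics/y3c.png

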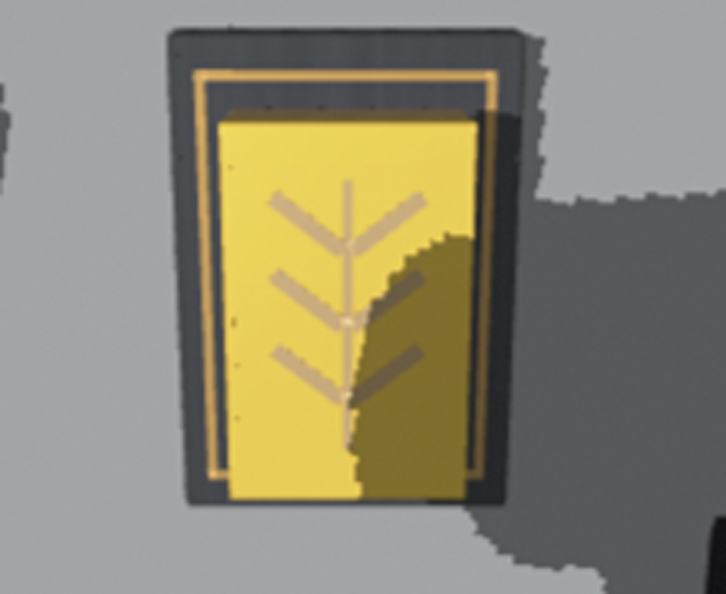

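Crop: yellow top corners (218,124), (477,122), (465,499), (230,498); outline corners (195,71), (497,71), (483,478), (210,478).

```bash
python3 - <<'E'
from fit import *
c=pickle.load(open("y3.pkl","rb"))
def go(n,pts,z):
    P=np.array([ray(c,(x/3.3+170-.35,y/3.3+120-.35),z)[:2] for x,y in pts])
    u=P[0]-P[3]+P[1]-P[2]; L=lambda i,j:round(np.linalg.norm(P[i]-P[j])*1000,1)
    print(n,P.mean(0).round(4),np.degrees(np.arctan2(u[1],u[0])).round(2),"L",L(0,3),L(1,2),"W",L(0,1),L(3,2))
go("yel",[(218,124),(477,122),(465,499),(230,498)],.035)
go("outl",[(195,71),(497,71),(483,478),(210,478)],.012)
E
```

```text
yel [0.6095 0.0092] 12.17 L 80.4 81.0 W 50.7 50.6
outl [0.6104 0.0096] 12.21 L 94.2 94.3 W 64.1 64.1
```

Yellow is within 1 mm and 0.1° of the outline. Next is black.

Call:
jog_arm([
  [1,-0.15,-0.1,0,0],
  [1,-0.24,-0.16,0,0],
  [1,-0.24,-0.16,0,0],
  [1,-0.24,-0.16,0,0],
  [1,-0.24,-0.16,0,0],
  [1,-0.139,-0.099,0,0],
  [1,0,0,0.03,0.05],
  [1,0,0,0.04,0.09],
])

```text
t: 14.0
eef_pos: [0.4422, 0.077, 0.1308]
tcp_rot: [[1.0, -0.011, 0.001], [-0.011, -1.0, 0.001], [0.001, -0.001, -1.0]]
wrist_force: [0.5, 0.3, 0.1]
width: 0.998
grasp_force: 0.0
```

Call:
jog_arm([
  [1,0,0,0,0.09],
  [1,0,0,0,0.09],
  [1,0,0,0,0.09],
  [1,0,0,0,0.09],
  [1,0,0,0,0.005],
  [1,0,0,0,0],
  [1,0,0,0,0],
  [1,0,0,0,0],
])

```text
t: 14.8
eef_pos: [0.4425, 0.0765, 0.1304]
tcp_rot: [[0.836, -0.548, -0.0], [-0.548, -0.836, -0.0], [0.0, 0.0, -1.0]]
wrist_force: [-0.2, 0.3, 0.2]
width: 1.003
grasp_force: 0.0
```

```bash
python3 - <<'E'
from close import *
x=look("black",(.4423,.0765),np.radians(146.7),save="k1")
goto(x[:2],.0075,x[2]+np.pi/2)
E
```

```text
black seed [276. 214.] box [238, 155, 74, 112, 6216] pose [0.4424 0.077 ] yaw 146.8 err 0.044
shift [-0.003 -0.003  1.025] twist [np.float64(-0.001)] q6 0.468 pos [0.4425 0.0765 0.1304] t 14.85
```

Call:
jog_arm([
  [1,-0.003,-0.003,0.15,0],
  [1,0,0,0.2,0],
  [1,0,0,0.2,0],
  [1,0,0,0.2,0],
  [1,0,0,0.15,0],
  [1,0,0,0.08,0],
  [1,0,0,0.045,0],
  [1,0,0,0,0],
])

```text
t: 15.65
eef_pos: [0.4424, 0.077, 0.0073]
tcp_rot: [[0.836, -0.549, -0.0], [-0.549, -0.836, -0.0], [-0.0, 0.0, -1.0]]
wrist_force: [0.5, 0.4, -0.5]
width: 1.001
grasp_force: 0.0
```

Call:
jog_arm([
  [0.3,0,0,0,0],
  [0.3,0,0,0,0],
  [0.3,0,0,0,0],
  [0.3,0,0,0,0],
  [0.3,0,0,0,0],
  [0.3,0,0,0,0],
  [0.3,0,0,0,0],
  [0.3,0,0,0,0],
])

```text
t: 16.45
eef_pos: [0.4431, 0.0774, 0.0083]
tcp_rot: [[0.836, -0.549, 0.002], [-0.549, -0.836, 0.001], [0.001, -0.001, -1.0]]
wrist_force: [-2.1, 0.5, 5.6]
width: 0.575
grasp_force: 37.3
```

Call:
jog_arm([
  [0.3,0,0,-0.05,0],
  [0.3,0,0,-0.15,0],
  [0.3,0,0,-0.2,0],
  [0.3,0,0,-0.2,0],
  [0.3,0,0,-0.1,0],
  [0.3,0,0,0,0],
  [0.3,0,0,0,0],
  [0.3,0,0,0,0],
])

```text
t: 17.25
eef_pos: [0.4416, 0.0767, 0.0904]
tcp_rot: [[0.835, -0.55, -0.002], [-0.55, -0.835, -0.001], [-0.001, 0.002, -1.0]]
wrist_force: [-0.6, -0.5, -1.5]
width: 0.574
grasp_force: 36.5
```

```bash
python3 - <<'E'
from h import *
goto((.469,-.0845),.05,np.radians(108))
E
```

```text
shift [0.93  0.996 0.337] twist [np.float64(-0.571)] q6 0.466 pos [0.4416 0.0767 0.0904] t 17.25
```

Call:
jog_arm([
  [0.3,0.08,0.09,0,0],
  [0.3,0.2,0.21,0,0],
  [0.3,0.2,0.21,0,0],
  [0.3,0.2,0.21,0,0],
  [0.3,0.15,0.176,0,0],
  [0.3,0.1,0.1,0,0],
  [0.3,0,0,0,-0.05],
  [0.3,0,0,0,-0.09],
])

```text
t: 18.05
eef_pos: [0.4692, -0.0849, 0.0902]
tcp_rot: [[0.936, -0.352, -0.003], [-0.352, -0.936, -0.0], [-0.002, 0.001, -1.0]]
wrist_force: [0.4, 0.1, -0.7]
width: 0.573
grasp_force: 36.6
```

Call:
jog_arm([
  [0.3,0,0,0,-0.09],
  [0.3,0,0,0,-0.09],
  [0.3,0,0,0.05,-0.09],
  [0.3,0,0,0.1,-0.09],
  [0.3,0,0,0.1,-0.071],
  [0.3,0,0,0.087,0],
  [0.3,0,0,0,0],
  [0.3,0,0,0,0],
])

```text
t: 18.85
eef_pos: [0.4698, -0.0842, 0.0507]
tcp_rot: [[0.951, 0.308, -0.001], [0.308, -0.951, -0.0], [-0.001, 0.0, -1.0]]
wrist_force: [-0.6, 0.1, -0.5]
width: 0.573
grasp_force: 36.6
```

```bash
python3 - <<'E'
from h import *
cv2.imwrite("pics/k2.png",capture("wrist"))
goto((.469,-.0845),.0165,np.radians(108))
E
```

```text
shift [-0.01  -0.001  0.289] twist [np.float64(-0.0)] q6 1.732 pos [ 0.4702 -0.0842  0.0512] t 18.9
```

View pics/k2.png

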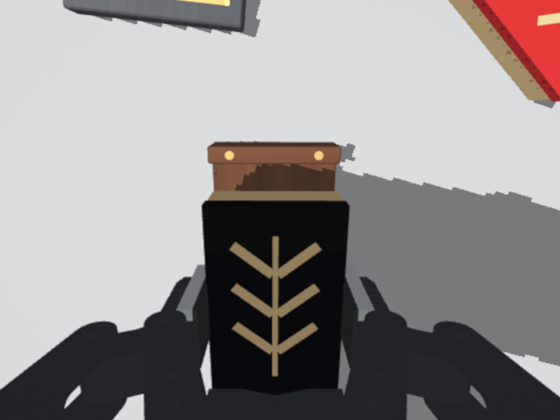

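Black (276,295) is aligned with the far-cheek studs (229,155) and (319,155). Now lower and release.

Call:
jog_arm([
  [0.3,-0.01,-0.001,0.06,0],
  [0.3,0,0,0.07,0],
  [0.3,0,0,0.06,0],
  [0.3,0,0,0.05,0],
  [0.3,0,0,0.03,0],
  [0.3,0,0,0.017,0],
  [0.3,0,0,0,0],
  [0.3,0,0,0,0],
])

```text
t: 19.7
eef_pos: [0.469, -0.0844, 0.0167]
tcp_rot: [[0.951, 0.31, 0.0], [0.31, -0.951, 0.0], [0.0, 0.0, -1.0]]
wrist_force: [0.6, 0.9, -0.4]
width: 0.583
grasp_force: 36.6
```

Call:
jog_arm([
  [0.62,0,0,0,0],
  [0.66,0,0,0,0],
  [0.75,0,0,0,0],
  [0.9,0,0,0,0],
  [0.9,0,0,0,0],
  [0.9,0,0,-0.1,0],
  [0.9,0,0,-0.2,0],
  [0.9,0,0,-0.2,0],
])

```text
t: 20.5
eef_pos: [0.4684, -0.0845, 0.077]
tcp_rot: [[0.951, 0.31, -0.001], [0.31, -0.951, -0.0], [-0.001, -0.0, -1.0]]
wrist_force: [0.6, -0.8, -0.3]
width: 0.902
grasp_force: 0.0
```

Call:
jog_arm([
  [1,0,0,-0.2,0],
  [1,0,0,-0.2,0],
  [1,0,0,-0.1,0],
  [1,0,0,0,0],
  [1,0,0,0,0],
  [1,0,0,0,0],
  [1,0,0,0,0],
  [1,0,0,0,0],
])

```text
t: 21.3
eef_pos: [0.4685, -0.0844, 0.1359]
tcp_rot: [[0.951, 0.31, -0.001], [0.31, -0.951, -0.0], [-0.001, -0.0, -1.0]]
wrist_force: [-0.8, -0.4, 0.2]
width: 1.0
grasp_force: 0.0
```

```bash
python3 - <<'E'
from close import *
pickle.dump(calibration("wrist"),open("k3.pkl","wb"))
x=look("black",(.469,-.0845),np.radians(18),z=.031,save="k3")
cv2.imwrite("pics/k3c.png",cv2.resize(cv2.imread("pics/k3.png")[120:300,170:390],None,fx=3.3,fy=3.3,interpolation=cv2.INTER_CUBIC))
goto((.6125,.2872),.13,np.radians(23.3+90))
E
```

```text
black seed [275. 214.] box [238, 154, 77, 116, 7054] pose [ 0.4693 -0.0851] yaw 18.1 err 0.021
shift [ 2.1   -2.572  0.049] twist [np.float64(-0.058)] q6 1.734 pos [ 0.4685 -0.0844  0.136 ] t 21.35
```

View pics/k3c.png

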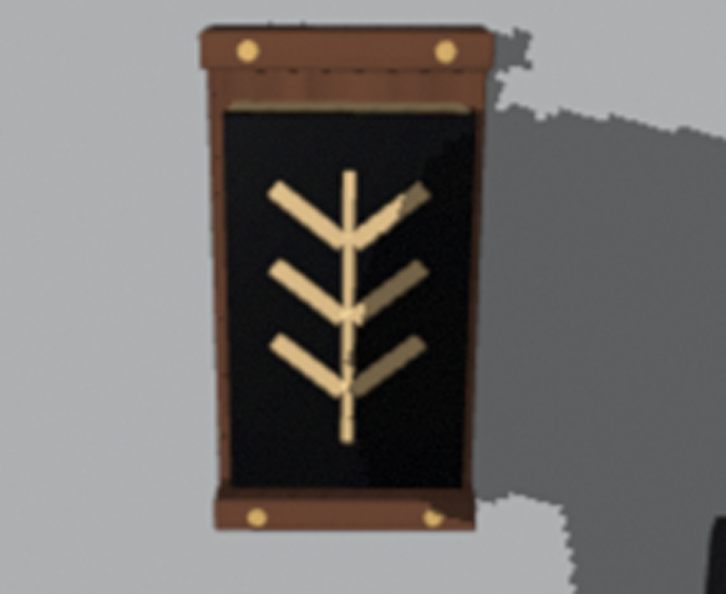

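Crop: black top corners (224,111), (475,111), (463,488), (230,488); studs (248,51), (446,51), (432,518), (257,518). I'll compute the offset while moving to blue.

Call:
jog_arm([
  [1,0.1,-0.12,0,0],
  [1,0.2,-0.25,0,0],
  [1,0.22,-0.27,0,0],
  [1,0.22,-0.27,0,0],
  [1,0.22,-0.27,0,0],
  [1,0.22,-0.27,0,0],
  [1,0.22,-0.27,0,0],
  [1,0.22,-0.27,0,0],
])

```text
t: 22.15
eef_pos: [0.5799, 0.2046, 0.1362]
tcp_rot: [[0.951, 0.31, -0.0], [0.31, -0.951, -0.0], [-0.0, 0.0, -1.0]]
wrist_force: [0.5, -0.3, 0.3]
width: 0.999
grasp_force: 0.0
```

Call:
jog_arm([
  [1,0.22,-0.27,0,0],
  [1,0.2,-0.25,0,0],
  [1,0.06,-0.062,0.049,0],
  [1,0,0,0,-0.058],
  [1,0,0,0,0],
  [1,0,0,0,0],
  [1,0,0,0,0],
  [1,0,0,0,0],
])

```text
t: 22.95
eef_pos: [0.6128, 0.2867, 0.1311]
tcp_rot: [[0.919, 0.394, 0.0], [0.394, -0.919, 0.0], [0.0, -0.0, -1.0]]
wrist_force: [0.1, 1.0, 0.0]
width: 0.999
grasp_force: 0.0
```

```bash
python3 - <<'E'
from close import *
c=pickle.load(open("k3.pkl","rb"))
def go(n,pts,z):
    P=np.array([ray(c,(x/3.3+170-.35,y/3.3+120-.35),z)[:2] for x,y in pts])
    u=P[0]-P[3]+P[1]-P[2]; L=lambda i,j:round(np.linalg.norm(P[i]-P[j])*1000,1)
    print(n,P.mean(0).round(4),np.degrees(np.arctan2(u[1],u[0])).round(2),"L",L(0,3),L(1,2),"W",L(0,1),L(3,2))
go("blk",[(224,111),(475,111),(463,488),(230,488)],.031)
go("stud",[(248,51),(446,51),(432,518),(257,518)],.02)
x=look("blue",(.6125,.2872),np.radians(23.3),save="b1")
goto(x[:2],.008,x[2]+np.pi/2)
E
```

```text
blk [ 0.4699 -0.0843] 17.67 L 81.2 81.2 W 49.4 50.4
stud [ 0.4687 -0.0842] 17.78 L 104.5 104.5 W 40.2 39.9
blue seed [274. 214.] box [238, 154, 76, 113, 6679] pose [0.6133 0.2864] yaw 22.87 err 0.014
shift [0.003 0.005 1.025] twist [np.float64(0.004)] q6 1.308 pos [0.6128 0.2868 0.131 ] t 23.0
```

Call:
jog_arm([
  [1,0.003,0.005,0.15,0.004],
  [1,0,0,0.2,0],
  [1,0,0,0.2,0],
  [1,0,0,0.2,0],
  [1,0,0,0.15,0],
  [1,0,0,0.08,0],
  [1,0,0,0.045,0],
  [1,0,0,0,0],
])

```text
t: 23.8
eef_pos: [0.6133, 0.2866, 0.0076]
tcp_rot: [[0.921, 0.389, -0.0], [0.389, -0.921, -0.0], [-0.0, 0.0, -1.0]]
wrist_force: [0.3, 0.6, 0.1]
width: 0.999
grasp_force: 0.0
```

Call:
jog_arm([
  [0.3,0,0,0,0],
  [0.3,0,0,0,0],
  [0.3,0,0,0,0],
  [0.3,0,0,0,0],
  [0.3,0,0,0,0],
  [0.3,0,0,0,0],
  [0.3,0,0,0,0],
  [0.3,0,0,0,0],
])

```text
t: 24.6
eef_pos: [0.6139, 0.2871, 0.0088]
tcp_rot: [[0.921, 0.39, 0.002], [0.39, -0.921, 0.001], [0.002, -0.0, -1.0]]
wrist_force: [-1.0, 0.1, 6.2]
width: 0.579
grasp_force: 38.5
```

Call:
jog_arm([
  [0.3,0,0,-0.05,0],
  [0.3,0,0,-0.15,0],
  [0.3,0,0,-0.2,0],
  [0.3,0,0,-0.2,0],
  [0.3,0,0,-0.2,0],
  [0.3,0,0,-0.1,0],
  [0.3,0,0,0,0],
  [0.3,0,0,0,0],
])

```text
t: 25.4
eef_pos: [0.6126, 0.2866, 0.1143]
tcp_rot: [[0.921, 0.389, -0.002], [0.389, -0.921, -0.0], [-0.002, -0.0, -1.0]]
wrist_force: [0.2, -0.7, -1.5]
width: 0.577
grasp_force: 37.7
```

```bash
python3 - <<'E'
from h import *
goto((.4693,-.0845),.065,np.radians(108))
E
```

```text
shift [-2.303  2.384  0.415] twist [np.float64(0.054)] q6 1.303 pos [0.6126 0.2866 0.1143] t 25.4
```

Call:
jog_arm([
  [0.3,-0.1,0.1,0,0],
  [0.3,-0.18,0.19,0,0],
  [0.3,-0.22,0.23,0,0],
  [0.3,-0.24,0.25,0,0],
  [0.3,-0.24,0.25,0,0],
  [0.3,-0.24,0.25,0,0],
  [0.3,-0.24,0.25,0,0],
  [0.3,-0.24,0.25,0,0],
])

```text
t: 26.2
eef_pos: [0.5061, 0.01, 0.114]
tcp_rot: [[0.921, 0.389, -0.003], [0.389, -0.921, -0.001], [-0.003, -0.001, -1.0]]
wrist_force: [0.6, -1.0, -0.2]
width: 0.577
grasp_force: 37.7
```

Call:
jog_arm([
  [0.3,-0.24,0.25,0,0],
  [0.3,-0.2,0.2,0,0],
  [0.3,-0.113,0.114,0,0],
  [0.3,-0.05,0.05,0,0],
  [0.3,0,0,0.15,0.054],
  [0.3,0,0,0.15,0],
  [0.3,0,0,0.115,0],
  [0.3,0,0,0,0],
])

```text
t: 27.0
eef_pos: [0.4681, -0.0841, 0.0632]
tcp_rot: [[0.951, 0.31, -0.006], [0.31, -0.951, -0.0], [-0.006, -0.002, -1.0]]
wrist_force: [-0.3, -0.2, 0.3]
width: 0.577
grasp_force: 37.7
```

Call:
jog_arm([
  [0.3,0,0,0,0],
  [0.3,0,0,0,0],
  [0.3,0,0,0,0],
  [0.3,0,0,0,0],
  [0.3,0,0,0,0],
  [0.3,0,0,0,0],
  [0.3,0,0,0,0],
  [0.3,0,0,0,0],
])

```text
t: 27.8
eef_pos: [0.4701, -0.0844, 0.0659]
tcp_rot: [[0.951, 0.31, 0.0], [0.31, -0.951, 0.0], [0.0, -0.0, -1.0]]
wrist_force: [-0.2, -1.0, -1.2]
width: 0.58
grasp_force: 37.7
```

```bash
python3 - <<'E'
from h import *
goto((.4693,-.0845),.040,np.radians(107.9))
E
```

```text
shift [-0.007 -0.001  0.216] twist [np.float64(0.002)] q6 1.734 pos [ 0.4701 -0.0844  0.0659] t 27.8
```

Call:
jog_arm([
  [0.3,-0.007,-0.001,0.05,0],
  [0.3,0,0,0.05,0],
  [0.3,0,0,0.05,0],
  [0.3,0,0,0.03,0],
  [0.3,0,0,0.02,0],
  [0.3,0,0,0.016,0],
  [0.3,0,0,0,0],
  [0.3,0,0,0,0],
])

```text
t: 28.6
eef_pos: [0.4694, -0.0845, 0.04]
tcp_rot: [[0.951, 0.31, 0.0], [0.31, -0.951, 0.0], [0.0, 0.0, -1.0]]
wrist_force: [-1.3, 0.3, -0.9]
width: 0.579
grasp_force: 37.8
```

Call:
jog_arm([
  [0.62,0,0,0,0],
  [0.66,0,0,0,0],
  [0.75,0,0,0,0],
  [0.9,0,0,0,0],
  [0.9,0,0,0,0],
  [0.9,0,0,-0.1,0],
  [0.9,0,0,-0.2,0],
  [0.9,0,0,-0.2,0],
])

```text
t: 29.4
eef_pos: [0.4689, -0.0846, 0.1004]
tcp_rot: [[0.951, 0.31, -0.001], [0.31, -0.951, -0.0], [-0.001, -0.0, -1.0]]
wrist_force: [1.3, -0.5, 1.0]
width: 0.9
grasp_force: 0.0
```

Call:
jog_arm([
  [1,0,0,-0.2,0],
  [1,0,0,-0.2,0],
  [1,0,0,-0.1,0],
  [1,0,0,0,0],
  [1,0,0,0,0],
  [1,0,0,0,0],
  [1,0,0,0,0],
  [1,0,0,0,0],
])

```text
t: 30.2
eef_pos: [0.469, -0.0845, 0.1593]
tcp_rot: [[0.951, 0.31, -0.001], [0.31, -0.951, -0.0], [-0.001, -0.0, -1.0]]
wrist_force: [0.8, 0.6, -0.4]
width: 0.996
grasp_force: 0.0
```

```bash
python3 - <<'E'
from close import *
x=look("blue",(.469,-.0845),np.radians(18),z=.054,save="b3")
goto((.618,-.1535),.15,np.radians(64.1+90))
E
```

```text
blue seed [275. 215.] box [237, 155, 77, 114, 6771] pose [ 0.4689 -0.0849] yaw 18.1 err 0.015
shift [1.002 0.931 0.078] twist [np.float64(-0.512)] q6 1.734 pos [ 0.4691 -0.0845  0.1595] t 30.25
```

Call:
jog_arm([
  [1,0.1,0.1,0,0],
  [1,0.2,0.19,0,0],
  [1,0.25,0.23,0,0],
  [1,0.25,0.23,0,0],
  [1,0.15,0.14,0,0],
  [1,0.052,0.041,0,0],
  [1,0,0,0.07,-0.05],
  [1,0,0,0.18,-0.09],
])

```text
t: 31.05
eef_pos: [0.6195, -0.1536, 0.1313]
tcp_rot: [[0.858, 0.513, 0.004], [0.513, -0.858, -0.001], [0.003, 0.003, -1.0]]
wrist_force: [0.8, 0.2, -1.1]
width: 1.0
grasp_force: 0.0
```

Call:
jog_arm([
  [1,0,0,0,-0.09],
  [1,0,0,0,-0.09],
  [1,0,0,0,-0.09],
  [1,0,0,0,-0.09],
  [1,0,0,0,-0.012],
  [1,0,0,0,0],
  [1,0,0,0,0],
  [1,0,0,0,0],
])

```text
t: 31.85
eef_pos: [0.6181, -0.1534, 0.13]
tcp_rot: [[0.438, 0.899, -0.0], [0.899, -0.438, 0.0], [-0.0, -0.0, -1.0]]
wrist_force: [-0.3, -0.1, -0.2]
width: 0.999
grasp_force: 0.0
```

```bash
python3 - <<'E'
from close import *
x=look("red",(.618,-.1535),np.radians(64.1),save="r1")
goto(x[:2],.008,x[2]+np.pi/2)
E
```

```text
red seed [274. 214.] box [237, 153, 74, 113, 6657] pose [ 0.6181 -0.1525] yaw 64.09 err 0.037
shift [ 0.006 -0.004  1.017] twist [np.float64(-0.0)] q6 2.687 pos [ 0.6182 -0.1534  0.13  ] t 31.9
```

Call:
jog_arm([
  [1,0.004,-0.004,0.15,0],
  [1,0,0,0.2,0],
  [1,0,0,0.2,0],
  [1,0,0,0.2,0],
  [1,0,0,0.15,0],
  [1,0,0,0.08,0],
  [1,0,0,0.037,0],
  [1,0,0,0,0],
])

```text
t: 32.7
eef_pos: [0.6181, -0.1529, 0.0079]
tcp_rot: [[0.436, 0.9, -0.0], [0.9, -0.436, -0.0], [-0.0, -0.0, -1.0]]
wrist_force: [0.2, 1.0, 0.2]
width: 1.004
grasp_force: 0.0
```

Call:
jog_arm([
  [0.3,0,0,0,0],
  [0.3,0,0,0,0],
  [0.3,0,0,0,0],
  [0.3,0,0,0,0],
  [0.3,0,0,0,0],
  [0.3,0,0,0,0],
  [0.3,0,0,0,0],
  [0.3,0,0,0,0],
])

```text
t: 33.5
eef_pos: [0.6187, -0.1529, 0.009]
tcp_rot: [[0.436, 0.9, 0.002], [0.9, -0.436, -0.0], [0.0, 0.002, -1.0]]
wrist_force: [-2.5, 0.9, 5.7]
width: 0.573
grasp_force: 38.3
```

Call:
jog_arm([
  [0.3,0,0,-0.05,0],
  [0.3,0,0,-0.15,0],
  [0.3,0,0,-0.2,0],
  [0.3,0,0,-0.2,0],
  [0.3,0,0,-0.2,0],
  [0.3,0,0,-0.1,0],
  [0.3,0,0,0,0],
  [0.3,0,0,0,0],
])

```text
t: 34.3
eef_pos: [0.6173, -0.1526, 0.1146]
tcp_rot: [[0.437, 0.9, -0.002], [0.9, -0.437, 0.001], [-0.0, -0.002, -1.0]]
wrist_force: [-0.7, 0.3, -1.9]
width: 0.575
grasp_force: 37.6
```

```bash
python3 - <<'E'
from h import *
goto((.4691,-.0845),.09,np.radians(108))
E
```

```text
shift [-0.029 -1.359  0.208] twist [np.float64(0.512)] q6 2.688 pos [ 0.6173 -0.1526  0.1146] t 34.3
```

Call:
jog_arm([
  [0.3,-0.029,-0.1,0,0],
  [0.3,0,-0.25,0,0],
  [0.3,0,-0.3,0,0],
  [0.3,0,-0.3,0,0],
  [0.3,0,-0.25,0,0],
  [0.3,0,-0.159,0,0],
  [0.3,0,0,0,0.05],
  [0.3,0,0,0,0.09],
])

```text
t: 35.1
eef_pos: [0.4682, -0.0845, 0.1146]
tcp_rot: [[0.625, 0.781, -0.003], [0.781, -0.625, 0.0], [-0.002, -0.002, -1.0]]
wrist_force: [1.1, -1.5, -0.9]
width: 0.576
grasp_force: 37.6
```

Call:
jog_arm([
  [0.3,0,0,0,0.09],
  [0.3,0,0,0,0.09],
  [0.3,0,0,0,0.09],
  [0.3,0,0,0.06,0.09],
  [0.3,0,0,0.1,0.012],
  [0.3,0,0,0.048,0],
  [0.3,0,0,0,0],
  [0.3,0,0,0,0],
])

```text
t: 35.9
eef_pos: [0.4696, -0.0849, 0.0907]
tcp_rot: [[0.951, 0.311, -0.001], [0.311, -0.951, -0.0], [-0.001, -0.0, -1.0]]
wrist_force: [0.1, 0.2, -1.4]
width: 0.578
grasp_force: 37.5
```

Call:
jog_arm([
  [0.3,0,0,0,0],
  [0.3,0,0,0,0],
  [0.3,0,0,0,0],
  [0.3,0,0,0,0],
  [0.3,0,0,0,0],
  [0.3,0,0,0,0],
  [0.3,0,0,0,0],
  [0.3,0,0,0,0],
])

```text
t: 36.7
eef_pos: [0.4698, -0.0848, 0.091]
tcp_rot: [[0.951, 0.31, -0.0], [0.31, -0.951, 0.0], [-0.0, -0.0, -1.0]]
wrist_force: [0.1, 0.5, -0.5]
width: 0.577
grasp_force: 37.6
```

```bash
python3 - <<'E'
from h import *
goto((.4692,-.0845),.063,np.radians(107.9))
E
```

```text
shift [-0.004 -0.004  0.233] twist [np.float64(0.002)] q6 1.735 pos [ 0.4698 -0.0848  0.091 ] t 36.7
```

Call:
jog_arm([
  [0.3,-0.004,-0.004,0.05,0],
  [0.3,0,0,0.06,0],
  [0.3,0,0,0.05,0],
  [0.3,0,0,0.035,0],
  [0.3,0,0,0.02,0],
  [0.3,0,0,0.017,0],
  [0.3,0,0,0,0],
  [0.3,0,0,0,0],
])

```text
t: 37.5
eef_pos: [0.4693, -0.0845, 0.0632]
tcp_rot: [[0.951, 0.31, 0.0], [0.31, -0.951, 0.0], [0.0, 0.0, -1.0]]
wrist_force: [-0.3, -0.2, -0.6]
width: 0.575
grasp_force: 37.5
```

Call:
jog_arm([
  [0.62,0,0,0,0],
  [0.66,0,0,0,0],
  [0.75,0,0,0,0],
  [0.9,0,0,0,0],
  [0.9,0,0,0,0],
  [0.9,0,0,-0.1,0],
  [0.9,0,0,-0.2,0],
  [0.9,0,0,-0.2,0],
])

```text
t: 38.3
eef_pos: [0.4688, -0.0846, 0.1236]
tcp_rot: [[0.951, 0.31, -0.001], [0.31, -0.951, -0.0], [-0.001, -0.0, -1.0]]
wrist_force: [0.3, 0.4, -0.3]
width: 0.896
grasp_force: 0.0
```

Call:
jog_arm([
  [1,0,0,-0.2,0],
  [1,0,0,-0.2,0],
  [1,0,0,-0.1,0],
  [1,0,0,0,0],
  [1,0,0,0,0],
  [1,0,0,0,0],
  [1,0,0,0,0],
  [1,0,0,0,0],
])

```text
t: 39.1
eef_pos: [0.4688, -0.0845, 0.1824]
tcp_rot: [[0.951, 0.31, -0.001], [0.31, -0.951, -0.0], [-0.001, -0.0, -1.0]]
wrist_force: [-0.1, -0.1, 0.3]
width: 1.0
grasp_force: 0.0
```

```bash
python3 - <<'E'
from close import *
x=look("red",(.469,-.0845),np.radians(18),z=.077,save="r3")
a=cv2.imread("pics/r3.png")[110:310,160:400];b=capture("scene")[140:240,170:290]
f=lambda i,k:cv2.resize(i,None,fx=k,fy=k,interpolation=cv2.INTER_CUBIC)
cv2.imwrite("pics/end.png",np.hstack([f(a,1.65),f(b,3.3)]))
E
```

```text
red seed [275. 215.] box [238, 154, 75, 113, 6636] pose [ 0.4696 -0.0852] yaw 18.1 err 0.043
```

View pics/end.png

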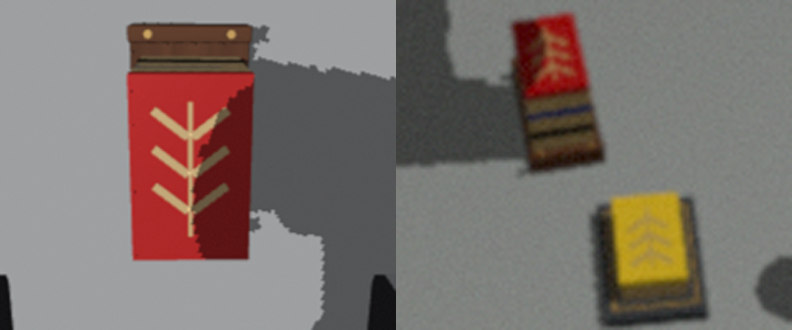

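The stack is square (red over blue over black, crop (560,90)) and yellow sits centred on the bed (650,240). The gripper is clear, so I'm handing in.

```bash
python3 -c "
from plant import order;print(order.sign_off())"
```

```text
the job is handed in; nothing more can be done
None
```

The job is handed in at about 39 s of robot time: yellow lies on the bed within about 1 mm and 0.1° of centre, black, blue and red are stacked in that order in the caddy within about 1 mm, and the other things were not touched.

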